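Draw the strainer cartridge out of the gearbox bore with a hook

ROBOT

A 6-joint arm with a two-finger parallel gripper is mounted at the origin on the work surface. World frame = base frame: x ahead of the robot, y to its left, z up, the work surface at z = 0. Lengths are in m, angles in rad, forces in N, time in s.
With the tool pointing down it reaches from about 0.375 to 0.9 m from the base axis. Payload 3.1 kg.
Tool frame: the origin (TCP) lies between the finger pads; the fingertips stand 17 mm ahead of it and the grasp point (between the pads) lies 2 mm behind it (robot.nose_length is the distance from the TCP to the fingertips, in m); z points along the fingers, y is the line along which they close (so a half turn about z gives the same grasp; the last joint's range is limited). The gripper opens to 87 mm and grips with 3 to 60 N. Pads are 19 mm wide; open, the fingers measure 117 mm over their backs; the gripper's body (75 mm by 190 mm) begins 51 mm behind the grasp point.
Start: joints at [1.032, 0.527, 1.433, -0, 1.181, -0.178], TCP at [0.22, 0.585, 0.24] pointing down, gripper open.
Joint ranges: [-3.08, 3.08], [-0.75, 2.2], [0.22, 2.44], [-1.43, 4.57], [0, 2.65], [-2.85, 2.85]. Speed limits (rad/s): [2.79, 2.79, 3.14, 3.14, 3.14, 3.14].

INTERFACE

Orientations are given as a unit quaternion [x, y, z, w].
In Python, from rig import robot, cams gives the robot as it stands.
- The arm moves only by the shell command python3 -m pendant 'ROWS' [FORCE]. ROWS is JSON, a list of rows, each an object with "jaw": the opening, from 0 (shut) to 1 (fully open); "linear": the shift along the tool's x, y, z in cm, a list of three; "twist": the turn about the tool's z in degrees. A call has 1 to 12 rows; each row shifts and turns the commanded pose from where the row before left it, along the tool's axes as they then stand; what a row does not reach is not made up. A row lasts 1/12 s, in which the tool goes at most 41.7 mm and 7.16 degrees, less where a joint would pass 70% of its speed; a pose out of reach is approached as far as the arm can. A call is refused whole if a number of a shift passes 4.17 or a number of a turn 7.16, either way. A call with a gripper value outside its range is refused whole. The fingers move at their own pace and stop on an object; FORCE is the grip in N (left out, the last holds). Time passes only in rows, so rows that do not move let the fingers close. It gives the time, the measured TCP pose, the force, the opening and the grip force at its end, in the units of the state.
- robot.get_obs(): the state, without advancing time (a new reading comes with each control period).
- cams.camera(name): name is "scene" or "side" or "wrist"; returns a dict with "color" (420x560x3 uint8, blue, green, red), "depth" (420x560 float32, m along the optical axis (not along the pixel's ray), 0 where there is no reading), "fov_y" (degrees; the focal length in pixels is half the picture's height over the tangent of half this angle, whatever the lens; pixels are square), "cx", "cy" (the principal point, pixels), "view" (4x4, takes a point from world to camera coordinates). Camera axes: x right, y down, z forward; pixel columns grow to the right and rows downward; lengths in m; the calibration is good to about 2 mm. A picture is of the moment at which its call begins.
- robot.hand_in(): hands the job in; it is judged then, once.
The state is a dict: "time": time; "q": joint angles; "joint_velocities": joint speeds; "joint_torque": joint torques, N m; "position": TCP position; "tool_rot": TCP orientation; "ft_force": force on the tool from outside, world axes, zero at the start; "moment": the same for the moment, N m; "grip_width": finger opening in m; "grip_force": force on a finger pad.
Only numpy, scipy, OpenCV 4.12 (cv2) and the standard library are available. Lean on these libraries where they do the work, as an engineer would, in place of code of your own. Each camera call takes 0.05 s, during which the arm holds its last target. There are 200 camera calls.

TASK

With the hook from the green rack, catch the wire bail of the orange strainer cartridge down in the gearbox block, draw the cartridge out of its deep bore, stand it gently upright in the grey tray, unhook it, and hang the hook back in the slot of its rack. Feel your way: do not press the cartridge hard onto its seat or the hook hard against the bore. Never touch the cartridge with the gripper or arm, and leave the gear, pinion, drum and can where they are.

Things in the scene. Friction and masses are not known exactly. Their poses are not given: they have to be found in the camera images.
- housing: gearbox block, bare aluminium, 100 x 100 mm, 110 mm high, fixed. Origin at the centre of its underside, z up. Three sprung seal shoes in the bore wall, 24 to 32 mm above the underside, rub on the cartridge's side: drawing it takes roughly 7 to 12 N at first, and only its weight once its foot is above them.
- bore_mouth (a point): centre of the bore's mouth in the block's top face; the honed bore is vertical, 60 mm in diameter. The flat top of the cartridge's head lies 54 to 74 mm below this point at the start.
- seat: steel seat at the bottom of the bore, a fixed disc 59 mm in diameter, 16 mm thick, on which the cartridge stands; origin at the centre of its underside (which may lie below the bench top). Its height in the block varies.
- cartridge: orange strainer cartridge, loose and upright: a body 56 mm in diameter and 26 mm high, 0.18 to 0.37 kg in all. Origin at the centre of its underside, z up its axis. From its top rises a stiff telescopic head, 44 mm in diameter with a flat top, drawn out by an unmeasured amount: the head's top is 30 to 40 mm above this origin. It does not shift under less than 40 N.
- shoulder (a point): centre of the cartridge body's top, 26 mm above its origin, same axes. On the head above is a bail, an arch of 4 mm steel wire, 24 mm wide inside along y, its hinge along y over the axis, 2 mm above the head's top, its crown (wire centre) 20 mm from the hinge. At the start it leans to +x by an unmeasured 0.5 to 0.9 rad from upright (crown 9 to 16 mm to +x). It stays as put; about 1 N at the crown turns it.
- hook_grip (a point): centre of the hook tool's handle, half-way up: red, square, 18 x 18 mm, 56 mm long, upright, its foot on a steel collar 32 mm across. Axes: z up the handle, x from the shaft towards the hook's tip. Gripped with the fingers closing along the tool's x it best resists sideways pushes on the hook. Mass 0.14 kg.
- hook: the same tool; origin on its axis under the 6 mm collar, 34 mm below hook_grip, same axes. A straight shaft of 5 mm wire runs down from it and ends in a J, lowest point 120 mm below this origin. The J turns up to +x: tip wire centred 11 mm from the shaft's centre, tip top 11 mm above the lowest point, gap between shaft and tip 6 mm, bowl's upper side 5 mm above the lowest point.
- rack_seat (a point): point in the top face of the green rack's fork, 140 mm above the bench, on the slot's centre line, where the shaft hangs at the start (within 4 mm along the slot), the collar resting on the fork, the tool's axes within 0.1 rad of these.
- rack_foot (a point): centre of the fixed rack's foot, straight below rack_seat, same axes. The fork is 60 mm wide and 8 mm thick; its slot is 12 mm wide, runs along x, from an open end 25 mm to -x of rack_seat to a closed end 23 mm to +x. So the hook can be lifted straight up or let straight down through it (tip to +x), or its shaft slid through the open end. A post stands 45 mm to +x.
- tray: grey plastic tray 150 x 150 mm, rim 18 mm high, walls 4 mm and floor 4 mm thick, fixed; origin at the centre of its underside.
- gear_c (a point): loose steel gear lying flat, 104 mm in diameter, 22 mm high; point on its axis, 7 mm up. Leave alone.
- drum_c (a point): loose open steel clutch drum, 96 mm in diameter, 42 mm high; point on its axis, 17.5 mm up. Leave alone.
- can_c (a point): loose green spray can, 60 mm in diameter, 130 mm high; point at its centre. Leave alone.
- pinion_c (a point): loose small pinion, 36 mm in diameter, 26 mm high; point on its axis, 8 mm up. Leave alone.
Things that resemble listed ones, but are neither listed nor needed, are in the scene too. What is shaped like the tray but pink or turquoise is not meant.

How it is judged:
By the outcome, as a careful person would: the job done as asked, in the order asked, and still so for the second after the job is handed in, with the robot touching nothing.
It also fails if it takes over 72 s, if anything falls off the work surface, if the arm or the gripper's body presses on something with over 40 N, if the wrist force passes 120 N, or if a joint passes its speed limit or range.

## Working session

There is one attempt and no reset: what is moved stays moved. The work goes in short steps, Python scripts to look and compute and a shell command to move; the robot and the scene stay as the last step left them, time stands still between calls to the robot, and variables do not carry over. Pictures are saved under pics/ and viewed, at most 14 in all, crops included, and the job is handed in when it is done.

```bash
ls; mkdir -p pics; cat > h.py <<'E'
import numpy as np, cv2
from rig import robot, cams
def cam(n):
    c=cams.camera(n); h=c["color"].shape[0]
    c["f"]=h/2/np.tan(np.radians(c["fov_y"])/2); c["T"]=np.linalg.inv(c["view"]); return c
def cloud(c):
    d=c["depth"]; v,u=np.indices(d.shape)
    P=np.stack([(u-c["cx"])/c["f"]*d,(v-c["cy"])/c["f"]*d,d],-1)
    P=P@c["T"][:3,:3].T+c["T"][:3,3]; P[d==0]=np.nan; return P
def ray(c,u,v,z):
    d=c["T"][:3,:3]@np.array([(u-c["cx"])/c["f"],(v-c["cy"])/c["f"],1]); o=c["T"][:3,3]
    return o+d*(z-o[2])/d[2]
E
python3 - <<'E'
from h import *
for n in ("scene","side"):
    c=cam(n); cv2.imwrite(f"pics/{n}0.png",c["color"]); np.savez(f"{n}0.npz",P=cloud(c),color=c["color"]); print(n,c["T"][:3,3].round(3),c["fov_y"])
print(robot.get_obs())
E
```

```text
pics
scene [ 1.03  -0.054  0.917] 54.935280347764625
side [ 0.099 -0.767  1.252] 43.635354164988996
{'time': 0.1, 'q': array([ 1.03250665e+00,  5.28347860e-01,  1.43375667e+00, -2.11632504e-05,
        1.18139601e+00, -1.78486569e-01]), 'joint_velocities': array([ 0.00043307, -0.00260631, -0.00173542, -0.00062079,  0.00022849,
        0.00018263]), 'joint_torque': array([-5.09654801e-04, -4.40983951e+01, -1.77149677e+01,  6.35146047e-02,
        5.33939071e-02, -3.10357700e-05]), 'position': array([0.21970505, 0.58445239, 0.23869059]), 'tool_rot': array([ 1.78928675e-01,  9.83861585e-01, -8.96762329e-04, -3.25445090e-04]), 'ft_force': array([-0.00979934,  0.36674374, -1.08213076]), 'moment': array([ 0.02964212, -0.00939848,  0.01025072]), 'grip_force': 0.0, 'grip_width': 0.08692273398150215}
```

View pics/scene0.png

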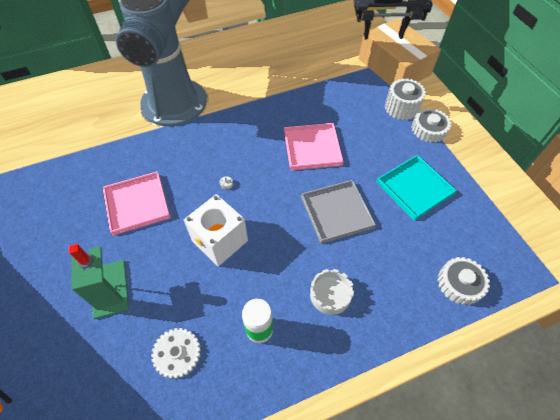

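View pics/side0.png

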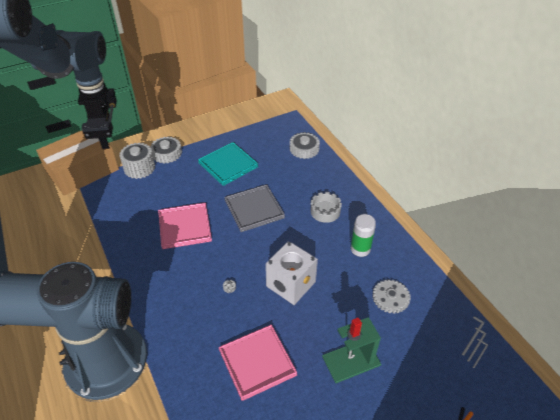

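The scene picture shows the block with its bore at (213,220), the rack at (100,285) with the red handle at (80,253), the grey tray at (338,210), the drum at (331,290), the can at (258,320), the gear at (176,352) and the pinion at (227,183). There are three tray shapes besides the grey one: pink at (314,147) and (136,203), turquoise at (417,187). Only (338,210) is grey. In the side picture the block is at (291,272), the rack at (352,350), the red handle at (356,327) and the tray at (255,207).

```bash
python3 - <<'E'
from h import *
def rect(n,m,zr,box):
    d=np.load(n+"0.npz"); P=d["P"]; 
    hsv=cv2.cvtColor(d["color"],cv2.COLOR_BGR2HSV)
    k=m(hsv)&(P[...,2]>zr[0])&(P[...,2]<zr[1])
    b=np.zeros_like(k); x0,y0,x1,y1=box; b[y0:y1,x0:x1]=1; k&=b
    Q=P[k]; r=cv2.minAreaRect(Q[:,:2].astype(np.float32)); return Q,r
grey=lambda h:(h[...,1]<70)
green=lambda h:(abs(h[...,0].astype(int)-65)<25)&(h[...,1]>90)
red=lambda h:((h[...,0]<8)|(h[...,0]>172))&(h[...,1]>150)
for name,m,zr,bs,bd in [("blocktop",grey,(.104,.116),(175,185,255,270),(255,235,330,310)),
  ("tray",grey,(.001,.03),(295,175,380,245),(220,180,290,235)),
  ("forktop",green,(.13,.15),(60,235,135,325),(315,310,390,385)),
  ("rackfoot",green,(.002,.02),(60,235,135,325),(315,310,390,385)),
  ("rackall",green,(.02,.4),(60,235,135,325),(315,310,390,385)),
  ("red",red,(.14,.26),(60,235,135,325),(315,300,390,385)),
  ("redtop",red,(.196,.215),(60,235,135,325),(315,300,390,385)),
  ("drum",grey,(.03,.06),(300,260,365,325),(300,180,350,230)),
  ("can",grey,(.11,.15),(235,290,280,350),(340,205,385,265))]:
  for n,b in (("scene",bs),("side",bd)):
    try:
      Q,r=rect(n,m,zr,b); print(name,n,len(Q),np.round(r[0],4),np.round(r[1],4),round(r[2],1),"z",np.percentile(Q[:,2],[2,50,98]).round(4),"med",np.median(Q,0).round(4))
    except Exception as e: print(name,n,"ERR",str(e)[:60])
s=[cv2.resize(cv2.imread(f"pics/{n}0.png")[y:y+110,x:x+110],(400,400),interpolation=2) for n,x,y in (("scene",50,225),("side",300,295))]
cv2.imwrite("pics/rack.png",np.hstack(s))
E
```

```text
blocktop scene 1236 [ 0.5323 -0.0149] [0.1028 0.1009] 23.0 z [0.1054 0.1111 0.1149] med [ 0.5364 -0.0167  0.1111]
blocktop side 829 [ 0.5315 -0.0183] [0.1046 0.103 ] 23.5 z [0.1047 0.1096 0.1146] med [ 0.5301 -0.0209  0.1096]
tray scene 2984 [0.5661 0.2975] [0.1517 0.1579] 84.6 z [0.0018 0.0057 0.0201] med [0.5693 0.2985 0.0057]
tray side 1493 [0.5713 0.3005] [0.1722 0.1589] 85.5 z [0.0013 0.0056 0.0204] med [0.5691 0.2942 0.0056]
forktop scene 876 [ 0.5602 -0.2963] [0.0611 0.087 ] 83.0 z [0.1321 0.141  0.1438] med [ 0.5764 -0.2927  0.141 ]
forktop side 569 [ 0.5592 -0.2998] [0.0617 0.0862] 84.2 z [0.1323 0.1395 0.1445] med [ 0.5674 -0.3109  0.1395]
rackfoot scene 977 [ 0.5531 -0.3193] [0.1273 0.1314] 84.4 z [0.0074 0.0113 0.0162] med [ 0.5616 -0.2801  0.0113]
rackfoot side 1139 [ 0.5783 -0.2965] [0.1911 0.1061] 8.2 z [0.0042 0.01   0.0162] med [ 0.5383 -0.3068  0.01  ]
rackall scene 1611 [ 0.5603 -0.2967] [0.0614 0.0868] 84.0 z [0.0261 0.1373 0.1435] med [ 0.5976 -0.295   0.1373]
rackall side 806 [ 0.5594 -0.3001] [0.0623 0.0867] 84.2 z [0.0266 0.1383 0.1442] med [ 0.5838 -0.3158  0
[... 161 characters left out ...]
 81.6 z [0.1472 0.1866 0.2036] med [ 0.5433 -0.3037  0.1866]
redtop scene 91 [ 0.5474 -0.2957] [0.0191 0.0182] 82.4 z [0.1965 0.2026 0.2056] med [ 0.5492 -0.2943  0.2026]
redtop side 57 [ 0.5466 -0.2986] [0.0171 0.0173] 85.4 z [0.1971 0.2009 0.2044] med [ 0.5456 -0.2988  0.2009]
drum scene 389 [0.7677 0.181 ] [0.0949 0.0942] 9.7 z [0.0309 0.0393 0.0454] med [0.7704 0.1792 0.0393]
drum side 214 [0.7657 0.1781] [0.1    0.0929] 66.0 z [0.0304 0.0379 0.0475] med [0.7656 0.1753 0.0379]
can scene 722 [ 0.7823 -0.0026] [0.0564 0.0559] 69.0 z [0.1143 0.1306 0.1334] med [ 0.7853 -0.003   0.1306]
can side 323 [ 0.7788 -0.0069] [0.0615 0.0574] 82.3 z [0.1122 0.1285 0.1347] med [ 0.7751 -0.0099  0.1285]
```

View pics/rack.png

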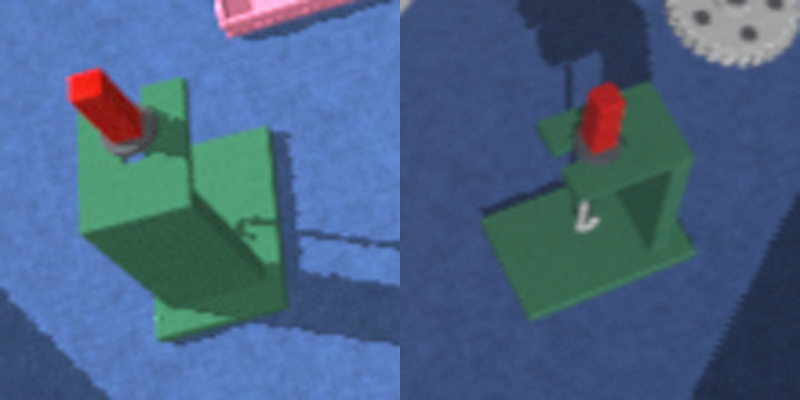

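The crops confirm the rack: the fork's slot opens towards the robot (-x), the post is on the far side, and the J's tip points to world +x. The rack's heading is about -6° and the red handle is near (0.547, -0.297). I turn the jaws to that heading first, then look into the bore on the way.

```bash
python3 -m pendant '[{"jaw":1,"linear":[0,0,0],"twist":7},{"jaw":1,"linear":[0,0,0],"twist":7},{"jaw":1,"linear":[0,0,0],"twist":7},{"jaw":1,"linear":[0,0,0],"twist":7},{"jaw":1,"linear":[0,0,0],"twist":7},{"jaw":1,"linear":[0,0,0],"twist":7},{"jaw":1,"linear":[0,0,0],"twist":7},{"jaw":1,"linear":[0,0,0],"twist":7},{"jaw":1,"linear":[0,0,0],"twist":7},{"jaw":1,"linear":[0,0,0],"twist":7},{"jaw":1,"linear":[0,0,0],"twist":6.4},{"jaw":1,"linear":[0,0,-1],"twist":0}]'
cat >> h.py <<'E'
from scipy.spatial.transform import Rotation as R
def to(x,y,z=None):
    "remaining shift in tool cm to a world TCP point"
    o=robot.get_obs(); p=o["position"]; t=np.array([x,y,p[2] if z is None else z])
    Rm=R.from_quat(o["tool_rot"]).as_matrix()
    print("tcp",p.round(4),"headY",np.degrees(np.arctan2(Rm[1,1],Rm[0,1])).round(2),"shift cm",(Rm.T@(t-p)*100).round(2),"F",o["ft_force"].round(2),"t",round(o["time"],2),"w",round(o["grip_width"],4),"gf",round(o["grip_force"],1))
E
python3 -c "
from h import *
to(.47,-.016,.32); print(robot.get_obs()['q'].round(2)); c=cam('wrist');print(c['T'].round(3),c['fov_y'])"
```

```text
time: 1.1
position: [0.2192, 0.5834, 0.2473]
tool_rot: [0.75, 0.662, -0.003, 0.001]
ft_force: [0.6, 0.7, -1.1]
grip_width: 0.0871
grip_force: 0.0
tcp [0.2192 0.5834 0.2473] headY -7.13 shift cm [-56.41  32.31  -7.04] F [ 0.62  0.71 -1.08] t 1.1 w 0.0871 gf 0.0
[ 1.03  0.52  1.42 -0.    1.2   1.16]
[[ 0.992 -0.118 -0.039  0.23 ]
 [-0.124 -0.946 -0.301  0.666]
 [-0.002  0.303 -0.953  0.392]
 [ 0.     0.     0.     1.   ]] 59.40948184588777
```

```bash
python3 -m pendant '[{"jaw":1,"linear":[-3.47,2.12,0],"twist":0},{"jaw":1,"linear":[-3.47,2.12,0],"twist":0},{"jaw":1,"linear":[-3.47,2.12,0],"twist":0},{"jaw":1,"linear":[-3.47,2.12,0],"twist":0},{"jaw":1,"linear":[-3.47,2.12,-0.3],"twist":0},{"jaw":1,"linear":[-3.47,2.12,-0.3],"twist":0},{"jaw":1,"linear":[-3.47,2.12,-0.3],"twist":0},{"jaw":1,"linear":[-3.47,2.12,-0.3],"twist":0},{"jaw":1,"linear":[-3.47,2.12,-0.3],"twist":0},{"jaw":1,"linear":[-3.47,2.12,-0.3],"twist":0},{"jaw":1,"linear":[-3.47,2.12,-0.3],"twist":0},{"jaw":1,"linear":[-3.47,2.12,-0.3],"twist":0}]' | head -2
python3 -m pendant '[{"jaw":1,"linear":[-3.47,2.12,-0.3],"twist":0},{"jaw":1,"linear":[-3.47,2.12,-0.3],"twist":0},{"jaw":1,"linear":[-3.47,2.12,0],"twist":0},{"jaw":1,"linear":[-3.47,2.12,0],"twist":0},{"jaw":1,"linear":[-3.47,2.12,0],"twist":0},{"jaw":1,"linear":[-3.47,2.12,0],"twist":0},{"jaw":1,"linear":[0,0,0],"twist":0},{"jaw":1,"linear":[0,0,0],"twist":0}]'
python3 - <<'E'
from h import *
c=cam("wrist"); P=cloud(c); col=c["color"]; np.savez("w1.npz",P=P,color=col)
print(c["T"].round(4).tolist()); to(.547,-.297,.25)
v=c["view"]@[.532,-.0165,.11,1]; u0=int(v[0]/v[2]*c["f"]+c["cx"]); v0=int(v[1]/v[2]*c["f"]+c["cy"]); print(u0,v0)
q=col[max(0,v0-70):v0+70,max(0,u0-70):u0+70]
a=cv2.resize(col,(400,300)); b=cv2.resize(q,(400,400)); a=cv2.copyMakeBorder(a,0,100,0,0,0)
cv2.imwrite("pics/w1.png",np.hstack([a,b]))
E
```

```text
time: 2.15
position: [0.4224, 0.1388, 0.2745]
time: 2.82
position: [0.5235, -0.0838, 0.2798]
tool_rot: [0.749, 0.662, 0.0, 0.0]
ft_force: [0.3, 0.9, 0.3]
grip_width: 0.087
grip_force: 0.0
[[0.9923, -0.1184, -0.0351, 0.5338], [-0.1235, -0.9472, -0.296, -0.002], [0.0018, 0.2981, -0.9545, 0.4249], [0.0, 0.0, 0.0, 1.0]]
tcp [ 0.5224 -0.0822  0.2796] headY -7.01 shift cm [-21.02   5.06   2.95] F [-0.52  0.14 -0.14] t 2.87 w 0.087 gf 0.0
275 117
```

View pics/w1.png

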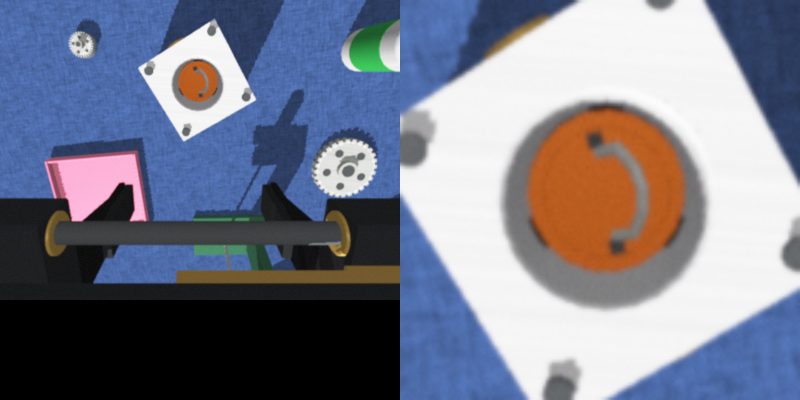

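The left panel shows the block with the bore at about (275,117) in full-image pixels. In the crop, the orange head has dark hinge blocks at crop (195,140) and (217,246). The wire bail leans to the image's right, with its crown near crop (240,195). Only this cartridge is in a bore, so there is no ambiguity.

```bash
python3 - <<'E'
from h import *
d=np.load("w1.npz"); P=d["P"]; col=d["color"]; hsv=cv2.cvtColor(col,cv2.COLOR_BGR2HSV)
o=(hsv[...,0]<18)&(hsv[...,1]>150); o[:60]=0;o[180:]=0;o[:,:220]=0;o[:,330:]=0
n,l,s,ce=cv2.connectedComponentsWithStats(o.astype(np.uint8)); i=1+s[1:,4].argmax(); o=l==i
Q=P[o]; print("orange",o.sum(),np.nanpercentile(Q[:,2],[5,25,50,75,95]).round(4),cv2.minEnclosingCircle(Q[(abs(Q[:,2]-np.nanmedian(Q[:,2]))<.006)][:,:2].astype(np.float32)))
zh=np.nanmedian(Q[:,2])
# block top and mouth
box=np.zeros_like(o);box[40:190,180:370]=1
top=box&(abs(P[...,2]-.11)<.005)&(hsv[...,1]<60); T=P[top]; r=cv2.minAreaRect(T[:,:2].astype(np.float32)); print("top",r,np.median(T[:,2]))
hole=cv2.morphologyEx((~top&box).astype(np.uint8),cv2.MORPH_OPEN,np.ones((5,5)))
n,l,s,ce=cv2.connectedComponentsWithStats(hole); k=l==l[117,275]
cs,_=cv2.findContours(k.astype(np.uint8),0,1); e=cv2.fitEllipse(max(cs,key=len)); print("ellipse",e)
c=cam("wrist"); print("mouth",ray(c,*e[0],.11).round(4))
for uv in [(273.3,96),(281,133)]: print("hinge",ray(c,*uv,zh+.002).round(4))
for zz in (zh+.0145,zh+.0195): print("crown",ray(c,288,115.5,zz).round(4))
# bail pixels: grey within head
g=(hsv[...,1]<80)&(cv2.morphologyEx(o.astype(np.uint8),cv2.MORPH_CLOSE,np.ones((25,25)))>0)
print("bail depth pts",g.sum()); B=P[g]; print(np.c_[B,np.argwhere(g)[:,::-1]][::6].round(3))
E
```

```text
orange 2126 [0.0387 0.04   0.0504 0.0513 0.0523] ((0.5333836078643799, -0.016235290095210075), 0.021918198093771935)
top ((0.533355176448822, -0.016498930752277374), (0.10022083669900894, 0.10030446201562881), 23.160770416259766) 0.10983406730895065
ellipse ((277.0840148925781, 115.81475830078125), (70.15184783935547, 72.3689193725586), 0.7005718350410461)
mouth [ 0.5319 -0.0135  0.11  ]
hinge [0.5304 0.0028 0.0524]
hinge [ 0.5336 -0.0328  0.0524]
crown [ 0.5421 -0.0164  0.0649]
crown [ 0.542  -0.0162  0.0699]
bail depth pts 198
[[ 5.32e-01  3.00e-03  5.20e-02  2.73e+02  9.40e+01]
 [ 5.31e-01  1.00e-03  5.30e-02  2.72e+02  9.60e+01]
 [ 5.33e-01 -0.00e+00  5.20e-02  2.75e+02  9.70e+01]
 [ 5.32e-01 -1.00e-03  5.50e-02  2.74e+02  9.80e+01]
 [ 5.38e-01 -2.00e-03  6.30e-02  2.80e+02  9.80e+01]
 [ 5.34e-01 -2.00e-03  5.90e-02  2.76e+02  9.90e+01]
 [ 5.40e-01 -3.00e-03  6.60e-02  2.82e+02  9.90e+01]
 [ 5.35e-01 -3.00e-03  6.10e-02  2.77e+02  1.00e+02]
 [ 5.41e-01 -4.00e-03  6.60e-02  2.83e+02  1.00e+02]
 [ 5.40e-01 -5.00e-03  6.50e-02  2.82e+02  1.01e+02]
 [ 5.41e-01 -6.00e-03  6.70e-02  2.
[... 484 characters left out ...]
 1.16e+02]
 [ 5.46e-01 -2.00e-02  7.00e-02  2.91e+02  1.17e+02]
 [ 5.44e-01 -2.10e-02  6.90e-02  2.89e+02  1.19e+02]
 [ 5.46e-01 -2.30e-02  6.90e-02  2.91e+02  1.20e+02]
 [ 5.44e-01 -2.40e-02  6.90e-02  2.89e+02  1.22e+02]
 [ 5.42e-01 -2.60e-02  6.60e-02  2.87e+02  1.24e+02]
 [ 5.44e-01 -2.70e-02  6.50e-02  2.89e+02  1.25e+02]
 [ 5.40e-01 -2.90e-02  6.50e-02  2.85e+02  1.27e+02]
 [ 5.37e-01 -3.00e-02  5.80e-02  2.82e+02  1.28e+02]
 [ 5.42e-01 -3.00e-02  6.40e-02  2.88e+02  1.28e+02]
 [ 5.38e-01 -3.00e-02  6.20e-02  2.84e+02  1.29e+02]
 [ 5.35e-01 -3.10e-02  5.70e-02  2.81e+02  1.30e+02]
 [ 5.35e-01 -3.30e-02  5.20e-02  2.81e+02  1.31e+02]
 [ 5.33e-01 -3.50e-02  5.20e-02  2.79e+02  1.33e+02]]
```

```bash
python3 -m pendant '[{"jaw":1,"linear":[-3.5,0.84,0],"twist":0},{"jaw":1,"linear":[-3.5,0.84,0],"twist":0},{"jaw":1,"linear":[-3.5,0.84,0],"twist":0},{"jaw":1,"linear":[-3.5,0.84,0],"twist":0},{"jaw":1,"linear":[-3.5,0.84,0],"twist":0},{"jaw":1,"linear":[-3.5,0.84,0],"twist":0},{"jaw":1,"linear":[0,0,0],"twist":0},{"jaw":1,"linear":[0,0,0],"twist":0}]' | head -2
python3 - <<'E'
from h import *
c=cam("wrist"); P=cloud(c); col=c["color"]; hsv=cv2.cvtColor(col,cv2.COLOR_BGR2HSV)
cv2.imwrite("pics/w2.png",col); np.savez("w2.npz",P=P,color=col)
red=((hsv[...,0]<8)|(hsv[...,0]>172))&(hsv[...,1]>150)&(P[...,2]>.14)&(P[...,2]<.22)
Q=P[red]; t=Q[Q[:,2]>.195]; print(len(Q),len(t))
if len(t)>5: print(cv2.minAreaRect(t[:,:2].astype(np.float32)),np.median(t,0))
gr=(abs(hsv[...,0].astype(int)-65)<25)&(hsv[...,1]>90)&(abs(P[...,2]-.14)<.006); print("fork",cv2.minAreaRect(P[gr][:,:2].astype(np.float32)),np.median(P[gr][:,2]))
to(.547,-.297,.172)
E
```

```text
time: 3.58
position: [0.5468, -0.296, 0.2794]
1179 749
((0.5473864078521729, -0.29646289348602295), (0.018000824376940727, 0.017466850578784943), 85.7536849975586) [ 0.5473901  -0.29531578  0.20159614]
fork ((0.5607931613922119, -0.29828423261642456), (0.060776107013225555, 0.08390748500823975), 83.69498443603516) 0.13978607955937722
tcp [ 0.5465 -0.2945  0.2793] headY -6.94 shift cm [-0.25  0.09 10.73] F [-0.15  0.52  0.25] t 3.63 w 0.0871 gf 0.0
```

View pics/w2.png

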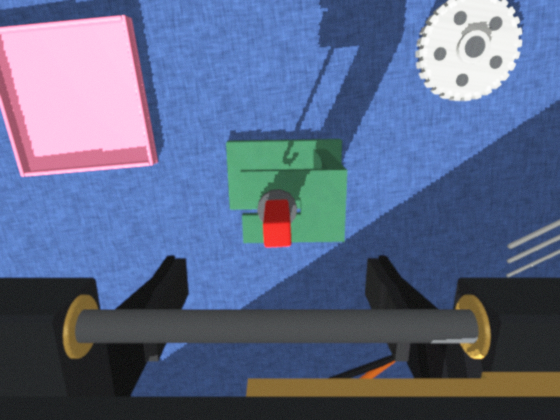

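The picture shows the red handle at (277,222) centred between the open fingers, in the fork's slot at (270,210), with nothing in the way. I go straight down and grip.

```bash
python3 -m pendant '[{"jaw":1,"linear":[-0.2,0.1,2],"twist":-2.5},{"jaw":1,"linear":[0,0,3],"twist":0},{"jaw":1,"linear":[0,0,3],"twist":0},{"jaw":1,"linear":[0,0,2],"twist":0},{"jaw":1,"linear":[0,0,0.7],"twist":0},{"jaw":1,"linear":[0,0,0],"twist":0},{"jaw":1,"linear":[0,0,0],"twist":0}]' 40 |head -4; python3 -c "
from h import *
to(.5474,-.2966,.172)"
```

```text
time: 4.22
position: [0.5482, -0.297, 0.1734]
tool_rot: [0.734, 0.679, 0.0, 0.0]
ft_force: [-0.5, 0.3, 0.9]
tcp [ 0.5482 -0.297   0.1734] headY -4.39 shift cm [ 0.03 -0.08  0.14] F [-0.47  0.35  0.92] t 4.22 w 0.0872 gf 0.0
```

```bash
python3 -m pendant '[{"jaw":0,"linear":[0,0,0.1],"twist":0},{"jaw":0,"linear":[0,0,0],"twist":0},{"jaw":0,"linear":[0,0,0],"twist":0},{"jaw":0,"linear":[0,0,0],"twist":0},{"jaw":0,"linear":[0,0,0],"twist":0},{"jaw":0,"linear":[0,0,0],"twist":0},{"jaw":0,"linear":[0,0,0],"twist":0},{"jaw":0,"linear":[0,0,0],"twist":0},{"jaw":0,"linear":[0,0,0],"twist":0},{"jaw":0,"linear":[0,0,0],"twist":0}]' 40; python3 -c "
from h import *
to(.5474,-.2966,.172)"
```

```text
time: 5.05
position: [0.5476, -0.2983, 0.1714]
tool_rot: [0.734, 0.679, -0.0, -0.0]
ft_force: [-0.8, 0.1, -0.2]
grip_width: 0.0285
grip_force: 0.0
tcp [ 0.5476 -0.2983  0.1714] headY -4.52 shift cm [ 0.16 -0.03 -0.06] F [-0.79  0.14 -0.16] t 5.05 w 0.0285 gf 0.0
```

```bash
python3 -m pendant '[{"jaw":0,"linear":[0.15,0,0],"twist":0},{"jaw":0,"linear":[0,0,0],"twist":0},{"jaw":0,"linear":[0,0,0],"twist":0},{"jaw":0,"linear":[0,0,0],"twist":0},{"jaw":0,"linear":[0,0,0],"twist":0}]' 40; python3 -c "
from h import *
for i in range(3):
  to(.5474,-.2966,.172);cams.camera('side')"
```

```text
time: 5.47
position: [0.5476, -0.2964, 0.1715]
tool_rot: [0.734, 0.679, 0.0, -0.0]
ft_force: [-1.1, 0.9, -0.3]
grip_width: 0.0179
grip_force: 40.0
tcp [ 0.5476 -0.2964  0.1715] headY -4.51 shift cm [-0.02 -0.02 -0.05] F [-1.14  0.89 -0.32] t 5.47 w 0.0179 gf 40.0
tcp [ 0.5476 -0.2965  0.1715] headY -4.51 shift cm [-0.01 -0.01 -0.05] F [-0.94  0.38  0.16] t 5.52 w 0.0177 gf 40.0
tcp [ 0.5476 -0.2966  0.1715] headY -4.51 shift cm [-0.01 -0.02 -0.05] F [-0.8   0.46  0.09] t 5.57 w 0.0176 gf 40.0
```

The hook is gripped (width 17.7 mm, 40 N). Home TCP is (0.5476, -0.2966, 0.1715) at heading -4.5°, so the hook's lowest point is TCP z minus 0.1515. Next I lift it out, turn to the bail's heading of about +3°, and travel to the bore.

```bash
python3 -m pendant '[{"jaw":0,"linear":[0,0,-1],"twist":0},{"jaw":0,"linear":[0,0,-2],"twist":0},{"jaw":0,"linear":[0,0,-3],"twist":0},{"jaw":0,"linear":[0,0,-3],"twist":0},{"jaw":0,"linear":[0,0,-3],"twist":0},{"jaw":0,"linear":[0,0,-2.5],"twist":0},{"jaw":0,"linear":[0,0,0],"twist":-3.75},{"jaw":0,"linear":[0,0,0],"twist":-3.75},{"jaw":0,"linear":[0,0,0],"twist":0}]' 40
python3 -c "
from h import *
to(.5294,-.0166)"
```

```text
time: 6.37
position: [0.5478, -0.297, 0.318]
tool_rot: [0.688, 0.726, -0.0, 0.001]
ft_force: [-0.2, -0.4, -2.6]
grip_width: 0.0177
grip_force: 40.0
tcp [ 0.5478 -0.297   0.318 ] headY 3.04 shift cm [28.09 -0.35 -0.04] F [-0.21 -0.35 -2.55] t 6.37 w 0.0177 gf 40.0
```

```bash
python3 -m pendant '[{"jaw":0,"linear":[2,0,0],"twist":0},{"jaw":0,"linear":[3,-0.05,0],"twist":0},{"jaw":0,"linear":[3.5,-0.05,0],"twist":0},{"jaw":0,"linear":[3.5,-0.05,0],"twist":0},{"jaw":0,"linear":[3.5,-0.05,0],"twist":0},{"jaw":0,"linear":[3.5,-0.05,0],"twist":0},{"jaw":0,"linear":[3.5,-0.05,0],"twist":0},{"jaw":0,"linear":[3,-0.05,0],"twist":0},{"jaw":0,"linear":[2,0,0],"twist":0},{"jaw":0,"linear":[0.6,0,0],"twist":0},{"jaw":0,"linear":[0,0,0],"twist":0},{"jaw":0,"linear":[0,0,0],"twist":0}]'
python3 - <<'E'
from h import *
c=cam("wrist"); col=c["color"]; to(.5294,-.0166,.26)
def px(p): v=c["view"]@np.r_[p,1]; return int(v[0]/v[2]*c["f"]+c["cx"]),int(v[1]/v[2]*c["f"]+c["cy"])
p=robot.get_obs()["position"]
a,b=px([p[0],p[1],p[2]-.1515]),px([.5334,-.0164,.11]); print("hook low expect",a,"mouth",b)
cv2.circle(col,a,4,(0,255,0),1)
q=col[max(0,b[1]-75):b[1]+75,b[0]-75:b[0]+75]; cv2.imwrite("pics/w3.png",np.hstack([cv2.resize(q,None,fx=400/q.shape[0],fy=400/q.shape[0],interpolation=2),cv2.copyMakeBorder(cv2.resize(col,(360,270)),0,130,0,0,0)]))
E
```

```text
time: 7.37
position: [0.5298, -0.0168, 0.3166]
tool_rot: [0.688, 0.725, -0.0, 0.0]
ft_force: [-0.7, -0.4, -2.1]
grip_width: 0.0176
grip_force: 40.0
tcp [ 0.5299 -0.0174  0.3166] headY 2.92 shift cm [ 0.08 -0.05  5.66] F [ 0.07  0.39 -1.01] t 7.42 w 0.0177 gf 40.0
hook low expect (275, 202) mouth (279, 186)
```

View pics/w3.png

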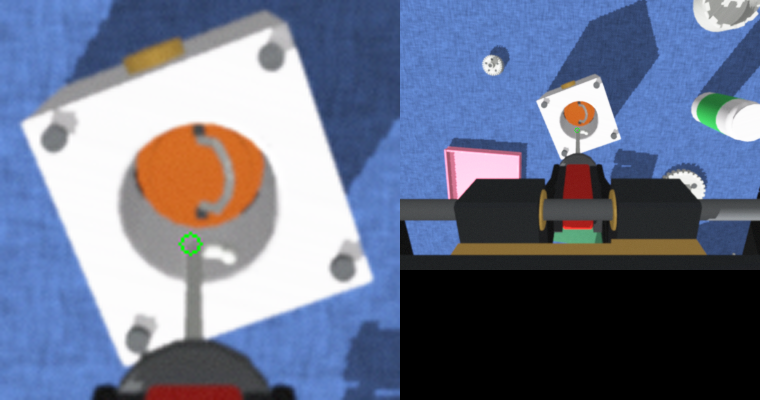

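The crop shows the hook's J hanging at crop (195,255) with its tip at (230,258), pointing along the bail's lean (crown at (228,175)). It hangs a few mm to -y of where I expected. I shift it 2 mm to +y, back 3.5 mm from the crown, and descend to just above the crown.

```bash
python3 -m pendant '[{"jaw":0,"linear":[0.25,-0.35,0],"twist":0},{"jaw":0,"linear":[0,0,1.5],"twist":0},{"jaw":0,"linear":[0,0,2],"twist":0},{"jaw":0,"linear":[0,0,2],"twist":0},{"jaw":0,"linear":[0,0,1.5],"twist":0},{"jaw":0,"linear":[0,0,0.5],"twist":0},{"jaw":0,"linear":[0,0,0],"twist":0},{"jaw":0,"linear":[0,0,0],"twist":0}]'
python3 - <<'E'
from h import *
c=cam("wrist"); col=c["color"]; to(.5264,-.0146,.2045)
P=cloud(c);hsv=cv2.cvtColor(col,cv2.COLOR_BGR2HSV); np.savez("w4.npz",P=P,color=col)
def px(p): v=c["view"]@np.r_[p,1]; return int(v[0]/v[2]*c["f"]+c["cx"]),int(v[1]/v[2]*c["f"]+c["cy"])
b=px([.5334,-.0164,.06]); print("c",b)
q=col[max(0,b[1]-60):b[1]+60,b[0]-60:b[0]+60]; cv2.imwrite("pics/w4.png",cv2.resize(q,None,fx=4,fy=4,interpolation=2))
E
```

```text
time: 8.08
position: [0.5264, -0.0148, 0.2419]
tool_rot: [0.689, 0.725, 0.0, 0.0]
ft_force: [0.1, 0.2, -0.7]
grip_width: 0.0175
grip_force: 40.0
tcp [ 0.5267 -0.0147  0.2424] headY 2.93 shift cm [ 0.01 -0.04  3.79] F [ 0.95  0.15 -1.26] t 8.13 w 0.0179 gf 40.0
c (283, 195)
```

View pics/w4.png

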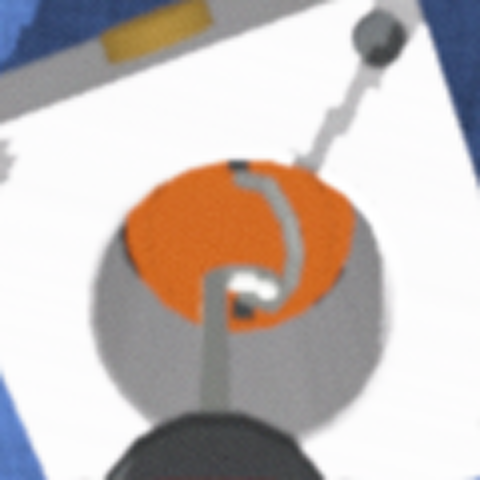

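The crop shows the J in front of the bail, with its tip at crop (265,290), the crown near (293,245) and the hinge ends at (238,165) and (240,308). I convert these to world points before lowering.

```bash
python3 - <<'E'
from h import *
c=cam("wrist"); g=lambda u,v:(283-60+u/4,195-60+v/4)
to(.5264,-.0146,.2045)
for n,u,v,z in [("tip",265,290,.101),("shaftlow",215,280,.095),("crown",293,245,.0685),("h1",238,165,.053),("h2",240,308,.053)]: print(n,ray(c,*g(u,v),z).round(4))
P=np.load("w4.npz")["P"]
for u,v in [(265,290),(255,287),(293,245),(290,225),(180,240),(215,380)]:
    a,b=map(int,g(u,v)); print(u,v,np.nanmedian(P[b-1:b+2,a-1:a+2].reshape(-1,3),0).round(4))
E
```

```text
tcp [ 0.5269 -0.0145  0.2427] headY 2.95 shift cm [-0.   -0.05  3.82] F [-0.73  1.05 -1.11] t 8.18 w 0.0176 gf 40.0
tip [ 0.5381 -0.0158  0.101 ]
shaftlow [ 0.528  -0.0159  0.095 ]
crown [ 0.5455 -0.0145  0.0685]
h1 [ 5.327e-01 -2.000e-04  5.300e-02]
h2 [ 0.5351 -0.0346  0.053 ]
265 290 [ 0.5374 -0.0154  0.1007]
255 287 [ 0.5356 -0.0161  0.0955]
293 245 [ 0.5444 -0.0136  0.0709]
290 225 [ 0.5433 -0.0093  0.0698]
180 240 [ 0.5195 -0.0187  0.0512]
215 380 [ 0.5266 -0.0128  0.1644]
```

```bash
python3 -m pendant '[{"jaw":0,"linear":[0,-0.05,1.0],"twist":0},{"jaw":0,"linear":[0,0,1.0],"twist":0},{"jaw":0,"linear":[0,0,0.7],"twist":0},{"jaw":0,"linear":[0,0,0.4],"twist":0},{"jaw":0,"linear":[0,0,0.25],"twist":0},{"jaw":0,"linear":[0,0,0.15],"twist":0},{"jaw":0,"linear":[0,0,0.1],"twist":0},{"jaw":0,"linear":[0,0,0],"twist":0},{"jaw":0,"linear":[0,0,0],"twist":0}]'
python3 - <<'E'
from h import *
c=cam("wrist"); col=c["color"]; to(.5264,-.0146,.206)
P=cloud(c); np.savez("w5.npz",P=P,color=col)
b=(280,190)
q=col[130:240,225:335]; cv2.imwrite("pics/w5.png",cv2.resize(q,None,fx=4,fy=4,interpolation=2))
E
```

```text
time: 8.93
position: [0.5257, -0.014, 0.2058]
tool_rot: [0.688, 0.725, 0.0, 0.0]
ft_force: [-0.2, 0.3, -2.5]
grip_width: 0.0177
grip_force: 40.0
tcp [ 0.5257 -0.0141  0.2058] headY 2.99 shift cm [-0.06  0.07 -0.02] F [ 0.6   0.97 -1.69] t 8.98 w 0.0177 gf 40.0
```

View pics/w5.png

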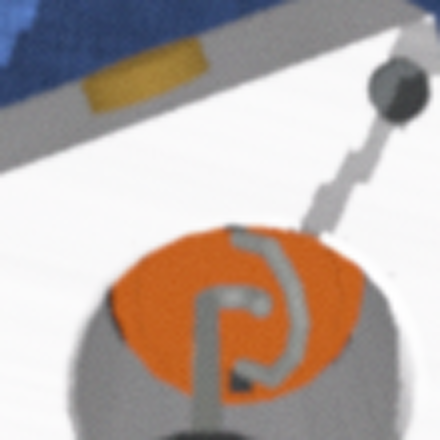

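The tip at (265,303) is inside the arch, left of the crown at (300,310), and there is no contact force. I slide it to +x under the crown.

```bash
python3 -m pendant '[{"jaw":0,"linear":[0,0.3,0],"twist":0},{"jaw":0,"linear":[0,0.3,0],"twist":0},{"jaw":0,"linear":[0,0.3,0],"twist":0},{"jaw":0,"linear":[0,0.3,0],"twist":0},{"jaw":0,"linear":[0,0.15,0],"twist":0},{"jaw":0,"linear":[0,0,0],"twist":0},{"jaw":0,"linear":[0,0,0],"twist":0}]'
python3 - <<'E'
from h import *
c=cam("wrist"); col=c["color"]; to(.5395,-.0146,.206)
P=cloud(c); np.savez("w6.npz",P=P,color=col)
q=col[120:230,200:310]; cv2.imwrite("pics/w6.png",cv2.resize(q,None,fx=4,fy=4,interpolation=2))
E
```

```text
time: 9.57
position: [0.539, -0.0133, 0.2054]
tool_rot: [0.688, 0.725, -0.0, -0.0]
ft_force: [0.8, 0.7, -0.7]
grip_width: 0.0176
grip_force: 40.0
tcp [ 0.5389 -0.0133  0.2055] headY 2.99 shift cm [-0.13  0.06 -0.05] F [ 0.62  0.15 -1.38] t 9.62 w 0.0177 gf 40.0
```

View pics/w6.png

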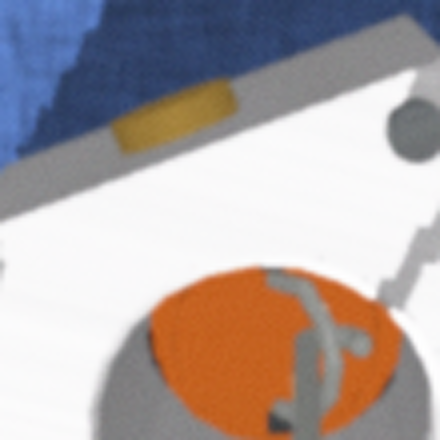

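The picture shows the tip at (360,340) now beyond the wire (327,335) and the shaft at (305,370) on the near side, so the crown lies in the hook's gap. I lift until the bowl meets the crown, then follow the bail's arc to upright.

```bash
python3 -m pendant '[{"jaw":0,"linear":[0,0.0,-0.4],"twist":0},{"jaw":0,"linear":[0,0,-0.4],"twist":0},{"jaw":0,"linear":[0,0,0],"twist":0},{"jaw":0,"linear":[0,0,0],"twist":0}]' | head -4
python3 -m pendant '[{"jaw":0,"linear":[0,-0.25,-0.15],"twist":0},{"jaw":0,"linear":[0,-0.25,-0.13],"twist":0},{"jaw":0,"linear":[0,-0.25,-0.1],"twist":0},{"jaw":0,"linear":[0,-0.25,-0.05],"twist":0},{"jaw":0,"linear":[0,-0.2,0],"twist":0},{"jaw":0,"linear":[0,0,0],"twist":0},{"jaw":0,"linear":[0,0,0],"twist":0}]'
python3 -c "
from h import *
to(.528,-.0145,.218)"
```

```text
time: 9.95
position: [0.5388, -0.0134, 0.2138]
tool_rot: [0.688, 0.725, -0.0, 0.0]
ft_force: [0.1, -0.5, -1.7]
time: 10.53
position: [0.5267, -0.0142, 0.2178]
tool_rot: [0.688, 0.725, -0.0, 0.0]
ft_force: [-0.0, -1.3, -4.1]
grip_width: 0.0179
grip_force: 40.0
tcp [ 0.5267 -0.0142  0.2178] headY 2.99 shift cm [-0.04  0.12 -0.02] F [-0.01 -1.32 -4.1 ] t 10.53 w 0.0179 gf 40.0
```

Load is showing on the hook. I draw slowly.

```bash
python3 -m pendant '[{"jaw":0,"linear":[0,0,-0.1],"twist":0},{"jaw":0,"linear":[0,0,-0.1],"twist":0},{"jaw":0,"linear":[0,0,-0.1],"twist":0},{"jaw":0,"linear":[0,0,-0.15],"twist":0},{"jaw":0,"linear":[0,0,-0.15],"twist":0},{"jaw":0,"linear":[0,0,-0.2],"twist":0},{"jaw":0,"linear":[0,0,-0.2],"twist":0}]' 50|head -4
python3 -m pendant '[{"jaw":0,"linear":[0,0,-0.2],"twist":0},{"jaw":0,"linear":[0,0,-0.2],"twist":0},{"jaw":0,"linear":[0,0,-0.2],"twist":0},{"jaw":0,"linear":[0,0,-0.2],"twist":0},{"jaw":0,"linear":[0,0,-0.2],"twist":0},{"jaw":0,"linear":[0,0,-0.2],"twist":0},{"jaw":0,"linear":[0,0,-0.2],"twist":0},{"jaw":0,"linear":[0,0,-0.2],"twist":0}]'
python3 -c "
from h import *
to(.528,-.0145,.338)"
```

```text
time: 11.12
position: [0.5266, -0.0138, 0.2278]
tool_rot: [0.688, 0.725, -0.0, -0.001]
ft_force: [0.6, -0.9, -9.6]
time: 11.78
position: [0.5274, -0.014, 0.2447]
tool_rot: [0.688, 0.725, 0.0, 0.001]
ft_force: [-0.5, 0.3, -3.7]
grip_width: 0.018
grip_force: 50.0
tcp [ 0.5274 -0.014   0.2447] headY 2.98 shift cm [-0.06  0.07 -9.33] F [-0.52  0.27 -3.67] t 11.78 w 0.018 gf 50.0
```

```bash
python3 -m pendant '[{"jaw":0,"linear":[0,0,-0.4],"twist":0},{"jaw":0,"linear":[0,0,-0.7],"twist":0},{"jaw":0,"linear":[0,0,-1],"twist":0},{"jaw":0,"linear":[0,0,-1],"twist":0},{"jaw":0,"linear":[0,0,-1],"twist":0},{"jaw":0,"linear":[0,0,-1],"twist":0},{"jaw":0,"linear":[0,0,-1],"twist":0},{"jaw":0,"linear":[0,0,-1],"twist":0},{"jaw":0,"linear":[0,0,-1],"twist":0},{"jaw":0,"linear":[0,0,-0.8],"twist":0},{"jaw":0,"linear":[0,0,-0.5],"twist":0},{"jaw":0,"linear":[0,0,-0.2],"twist":0}]'
python3 - <<'E'
from h import *
to(.5669,.2985); 
c=cam("side"); P=cloud(c); hsv=cv2.cvtColor(c["color"],cv2.COLOR_BGR2HSV)
m=(hsv[...,0]>4)&(hsv[...,0]<15)&(hsv[...,1]>170)&(P[...,2]>.08)&(P[...,0]>.4)&(P[...,0]<.65)&(abs(P[...,1])<.12)
Q=P[m]; print(m.sum(),Q.min(0).round(3),Q.max(0).round(3)); vs,us=np.where(m); print(us.min(),us.max(),vs.min(),vs.max())
u,v=int(us.mean()),int(vs.mean()); w=cam("scene")
cv2.imwrite("pics/out.png",cv2.resize(np.hstack([c["color"][v-70:v+60,u-70:u+60],w["color"][110:240,150:280]]),(800,400),interpolation=2))
E
```

```text
time: 12.78
position: [0.5273, -0.014, 0.3409]
tool_rot: [0.688, 0.725, 0.0, 0.001]
ft_force: [1.4, -0.2, -3.8]
grip_width: 0.0177
grip_force: 50.0
tcp [ 0.5273 -0.014   0.3409] headY 2.99 shift cm [ 3.10e+01  5.58e+00 -1.00e-02] F [ 1.4  -0.17 -3.84] t 12.78 w 0.0177 gf 50.0
307 [ 0.505 -0.044  0.137] [0.561 0.004 0.179]
282 301 241 261
```

View pics/out.png

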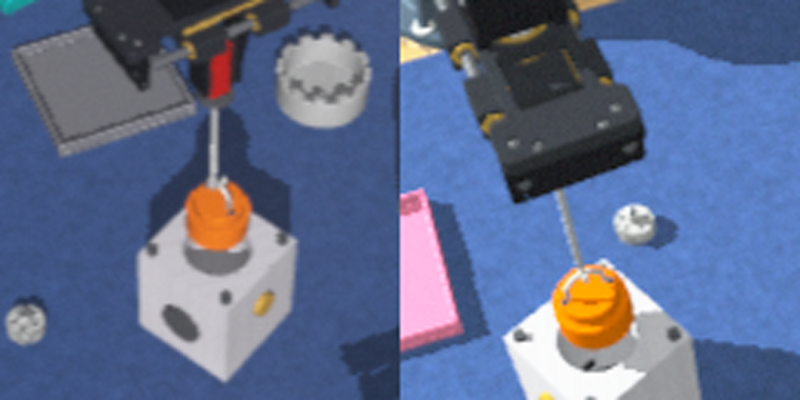

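The side crop (left) shows the cartridge hanging upright from the hook above the block at (217,215), with its foot clear of the bore. The scene crop agrees. I carry it to the grey tray with gentle ramps.

```bash
python3 -m pendant '[{"jaw":0,"linear":[0.4,0.07,0],"twist":0},{"jaw":0,"linear":[0.8,0.13,0],"twist":0},{"jaw":0,"linear":[1.2,0.2,0],"twist":0},{"jaw":0,"linear":[1.6,0.27,0],"twist":0},{"jaw":0,"linear":[2,0.33,0],"twist":0},{"jaw":0,"linear":[2,0.33,0],"twist":0},{"jaw":0,"linear":[2,0.33,0],"twist":0},{"jaw":0,"linear":[2,0.33,0],"twist":0},{"jaw":0,"linear":[2,0.33,0],"twist":0},{"jaw":0,"linear":[2,0.33,0],"twist":0},{"jaw":0,"linear":[2,0.33,0],"twist":0},{"jaw":0,"linear":[2,0.33,0],"twist":0}]'|head -4
python3 -m pendant '[{"jaw":0,"linear":[2,0.33,0],"twist":0},{"jaw":0,"linear":[2,0.33,0],"twist":0},{"jaw":0,"linear":[2,0.33,0],"twist":0},{"jaw":0,"linear":[1.6,0.27,0],"twist":0},{"jaw":0,"linear":[1.4,0.23,0],"twist":0},{"jaw":0,"linear":[0.9,0.15,0],"twist":0},{"jaw":0,"linear":[0.6,0.1,0],"twist":0},{"jaw":0,"linear":[0.3,0.05,0],"twist":0},{"jaw":0,"linear":[0.15,0.02,0],"twist":0},{"jaw":0,"linear":[0,0,0],"twist":0},{"jaw":0,"linear":[0,0,0],"twist":0},{"jaw":0,"linear":[0,0,0],"twist":0}]'|head -4
cat >> h.py <<'E'
def orange():
    for n in ("side","scene"):
        c=cam(n); P=cloud(c); hsv=cv2.cvtColor(c["color"],cv2.COLOR_BGR2HSV)
        m=(hsv[...,0]>4)&(hsv[...,0]<16)&(hsv[...,1]>170)&(abs(P[...,0]-.56)<.1)&(abs(P[...,1]-.29)<.1)&(P[...,2]<.2)
        Q=P[m]; print(n,m.sum(),np.percentile(Q,[2,98],axis=0).round(3).tolist())
        t=Q[Q[:,2]>np.percentile(Q[:,2],97)-.006]; print(" top",t.mean(0).round(4))
E
python3 -c "
from h import *
to(.5625,.298,.21); orange()"
```

```text
time: 13.88
position: [0.549, 0.19, 0.3393]
tool_rot: [0.688, 0.726, -0.0, -0.001]
ft_force: [0.6, -0.1, -3.8]
time: 14.88
position: [0.5621, 0.297, 0.34]
tool_rot: [0.689, 0.725, -0.0, 0.0]
ft_force: [-0.5, -0.1, -4.0]
tcp [0.5621 0.297  0.34  ] headY 2.93 shift cm [ 0.1   0.05 13.  ] F [-0.55 -0.05 -3.95] t 14.88 w 0.0179 gf 50.0
side 238 [[0.541, 0.267, 0.138], [0.59, 0.307, 0.176]]
 top [0.5621 0.291  0.1734]
scene 133 [[0.489, 0.276, 0.005], [0.595, 0.33, 0.177]]
 top [0.5757 0.3032 0.1748]
```

```bash
python3 -m pendant '[{"jaw":0,"linear":[0,0,0.5],"twist":0},{"jaw":0,"linear":[0,0,1],"twist":0},{"jaw":0,"linear":[0,0,1.5],"twist":0},{"jaw":0,"linear":[0,0,2],"twist":0},{"jaw":0,"linear":[0,0,2],"twist":0},{"jaw":0,"linear":[0,0,2],"twist":0},{"jaw":0,"linear":[0,0,1.5],"twist":0},{"jaw":0,"linear":[0,0,0.8],"twist":0},{"jaw":0,"linear":[0,0,0.4],"twist":0},{"jaw":0,"linear":[0,0,0.2],"twist":0},{"jaw":0,"linear":[0,0,0],"twist":0},{"jaw":0,"linear":[0,0,0],"twist":0}]'|head -4
python3 -m pendant '[{"jaw":0,"linear":[0,0,0.15],"twist":0},{"jaw":0,"linear":[0,0,0.15],"twist":0},{"jaw":0,"linear":[0,0,0.15],"twist":0},{"jaw":0,"linear":[0,0,0.15],"twist":0},{"jaw":0,"linear":[0,0,0],"twist":0}]'|head -4
python3 -m pendant '[{"jaw":0,"linear":[0,0,0.12],"twist":0},{"jaw":0,"linear":[0,0,0.12],"twist":0},{"jaw":0,"linear":[0,0,0.12],"twist":0},{"jaw":0,"linear":[0,0,0],"twist":0}]'|head -4
```

```text
time: 15.98
position: [0.5627, 0.298, 0.2218]
tool_rot: [0.688, 0.725, 0.001, 0.001]
ft_force: [0.8, 0.7, -3.5]
time: 16.4
position: [0.5617, 0.2977, 0.2146]
tool_rot: [0.688, 0.725, -0.0, -0.0]
ft_force: [0.1, -0.5, -4.1]
time: 16.73
position: [0.5618, 0.2977, 0.2109]
tool_rot: [0.688, 0.725, -0.0, -0.0]
ft_force: [-0.4, 0.6, -3.4]
```

```bash
for i in 1 2; do python3 -m pendant '[{"jaw":0,"linear":[0,0,0.1],"twist":0},{"jaw":0,"linear":[0,0,0.1],"twist":0},{"jaw":0,"linear":[0,0,0],"twist":0},{"jaw":0,"linear":[0,0,0],"twist":0}]'|head -4; done; python3 -c "
from h import *
for i in range(3): to(.5625,.298,.21);cams.camera('side')
orange()"
```

```text
time: 17.07
position: [0.5619, 0.2978, 0.2092]
tool_rot: [0.688, 0.725, -0.0, -0.0]
ft_force: [0.3, -0.9, -3.7]
time: 17.4
position: [0.5619, 0.2978, 0.2074]
tool_rot: [0.688, 0.725, -0.0, -0.0]
ft_force: [-0.6, 0.4, -1.1]
tcp [0.5619 0.2978 0.2074] headY 2.98 shift cm [ 0.01  0.06 -0.26] F [-0.62  0.38 -1.1 ] t 17.4 w 0.0177 gf 50.0
tcp [0.5619 0.2978 0.2073] headY 2.99 shift cm [ 0.01  0.06 -0.27] F [-1.23  0.01 -1.64] t 17.45 w 0.0178 gf 50.0
tcp [0.5619 0.2978 0.2074] headY 2.99 shift cm [ 0.02  0.06 -0.26] F [-0.59  0.19 -1.89] t 17.5 w 0.0178 gf 50.0
side 217 [[0.539, 0.269, 0.007], [0.591, 0.311, 0.047]]
 top [0.5617 0.2927 0.0425]
scene 97 [[0.571, 0.274, 0.007], [0.594, 0.322, 0.045]]
 top [0.5799 0.3045 0.0426]
```

The cartridge has landed (force back to the tool's own weight). Unhook: down 9.5 mm, back 20 mm along -x, check, then up.

```bash
python3 -m pendant '[{"jaw":0,"linear":[0,0,0.25],"twist":0},{"jaw":0,"linear":[0,0,0.25],"twist":0},{"jaw":0,"linear":[0,0,0.25],"twist":0},{"jaw":0,"linear":[0,0,0.2],"twist":0},{"jaw":0,"linear":[0,0,0],"twist":0},{"jaw":0,"linear":[0,0,0],"twist":0}]'|head -4
python3 -m pendant '[{"jaw":0,"linear":[0,-0.2,0],"twist":0},{"jaw":0,"linear":[0,-0.3,0],"twist":0},{"jaw":0,"linear":[0,-0.3,0],"twist":0},{"jaw":0,"linear":[0,-0.3,0],"twist":0},{"jaw":0,"linear":[0,-0.3,0],"twist":0},{"jaw":0,"linear":[0,-0.3,0],"twist":0},{"jaw":0,"linear":[0,-0.3,0],"twist":0},{"jaw":0,"linear":[0,0,0],"twist":0}]'|head -4
python3 - <<'E'
from h import *
orange(); to(.54,.298,.34)
c=cam("wrist"); col=c["color"]
v=c["view"]@[.565,.297,.05,1]; u0=int(v[0]/v[2]*c["f"]+c["cx"]); v0=int(v[1]/v[2]*c["f"]+c["cy"]); print(u0,v0)
a=col[max(0,v0-60):v0+60,u0-60:u0+60]
s=cam("side"); v=s["view"]@[.565,.297,.05,1]; u0=int(v[0]/v[2]*s["f"]+s["cx"]); v0=int(v[1]/v[2]*s["f"]+s["cy"])
b=s["color"][v0-60:v0+60,u0-60:u0+60]
cv2.imwrite("pics/unh.png",np.hstack([cv2.resize(k,(400,400),interpolation=2) for k in (a,b)]))
E
```

```text
time: 18.15
position: [0.5622, 0.2978, 0.1975]
tool_rot: [0.688, 0.725, 0.0, 0.0]
ft_force: [1.2, 0.1, -1.2]
time: 18.82
position: [0.5411, 0.2968, 0.1978]
tool_rot: [0.688, 0.725, -0.0, -0.0]
ft_force: [-0.8, 0.3, -1.7]
side 195 [[0.54, 0.268, 0.008], [0.589, 0.305, 0.045]]
 top [0.5652 0.29   0.0415]
scene 96 [[0.566, 0.274, 0.005], [0.595, 0.322, 0.044]]
 top [0.5788 0.3036 0.0417]
tcp [0.542  0.2968 0.1979] headY 2.99 shift cm [  0.13  -0.18 -14.21] F [-0.23  0.2  -2.3 ] t 18.92 w 0.0179 gf 50.0
303 204
```

View pics/unh.png

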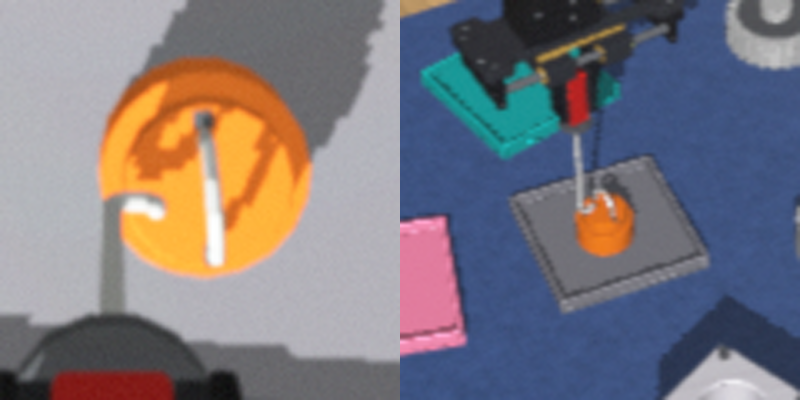

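The wrist crop (left) shows the J's tip at (157,210), clear of the upright bail at (210,200). The side crop shows the cartridge standing upright in the grey tray. I lift out and return to above the rack.

```bash
python3 -m pendant '[{"jaw":0,"linear":[0,0,-0.5],"twist":0},{"jaw":0,"linear":[0,0,-1],"twist":0},{"jaw":0,"linear":[0,0,-2],"twist":0},{"jaw":0,"linear":[0,0,-2.5],"twist":0},{"jaw":0,"linear":[0,0,-2.5],"twist":0},{"jaw":0,"linear":[0,0,-2.5],"twist":0},{"jaw":0,"linear":[0,0,-1.5],"twist":0},{"jaw":0,"linear":[0,0,-0.7],"twist":0},{"jaw":0,"linear":[0,0,0],"twist":3.75},{"jaw":0,"linear":[0,0,0],"twist":3.75},{"jaw":0,"linear":[0,0,0],"twist":0}]'|head -4
python3 -m pendant '[{"jaw":0,"linear":[-1.5,0.13,0],"twist":0},{"jaw":0,"linear":[-2.5,0.22,0],"twist":0},{"jaw":0,"linear":[-3.3,0.29,0],"twist":0},{"jaw":0,"linear":[-3.3,0.29,0],"twist":0},{"jaw":0,"linear":[-3.3,0.29,0],"twist":0},{"jaw":0,"linear":[-3.3,0.29,0],"twist":0},{"jaw":0,"linear":[-3.3,0.29,0],"twist":0},{"jaw":0,"linear":[-3.3,0.29,0],"twist":0},{"jaw":0,"linear":[-3.3,0.29,0],"twist":0},{"jaw":0,"linear":[-3.3,0.29,0],"twist":0}]'|head -4
python3 -m pendant '[{"jaw":0,"linear":[-3.3,0.29,0],"twist":0},{"jaw":0,"linear":[-3.3,0.29,0],"twist":0},{"jaw":0,"linear":[-3.3,0.29,0],"twist":0},{"jaw":0,"linear":[-3.3,0.29,0],"twist":0},{"jaw":0,"linear":[-3.3,0.29,0],"twist":0},{"jaw":0,"linear":[-3.3,0.29,0],"twist":0},{"jaw":0,"linear":[-3.3,0.29,0],"twist":0},{"jaw":0,"linear":[-2.8,0.25,0],"twist":0},{"jaw":0,"linear":[-1.8,0.16,0],"twist":0},{"jaw":0,"linear":[-1,0.09,0],"twist":0},{"jaw":0,"linear":[0,0,0],"twist":0},{"jaw":0,"linear":[0,0,0],"twist":0}]'|head -4
python3 -c "
from h import *
to(.5476,-.2966,.1715); orange()
c=cam('wrist');P=cloud(c);col=c['color'];hsv=cv2.cvtColor(col,cv2.COLOR_BGR2HSV)
o=robot.get_obs()['position']
k=(hsv[...,1]<80)&(abs(P[...,0]-o[0])<.025)&(abs(P[...,1]-o[1])<.03)&(P[...,2]<.225)&(P[...,2]>.15)
Q=P[k];print(k.sum())
for z in np.arange(.17,.225,.01):
  q=Q[abs(Q[:,2]-z)<.005]; print(round(z,3),len(q),q.mean(0).round(4) if len(q) else '')
"
```

```text
time: 19.93
position: [0.5417, 0.2966, 0.3298]
tool_rot: [0.735, 0.678, -0.0, -0.0]
ft_force: [0.0, -0.3, -2.0]
time: 20.77
position: [0.5437, -0.0108, 0.3295]
tool_rot: [0.734, 0.679, -0.001, -0.0]
ft_force: [0.7, 0.0, -1.9]
time: 21.77
position: [0.5469, -0.2957, 0.3294]
tool_rot: [0.734, 0.679, 0.0, -0.001]
ft_force: [0.2, -0.4, -1.2]
tcp [ 0.5469 -0.2957  0.3294] headY -4.51 shift cm [-0.11  0.09 15.79] F [ 0.2  -0.39 -1.2 ] t 21.77 w 0.0177 gf 50.0
side 215 [[0.54, 0.268, 0.006], [0.591, 0.31, 0.046]]
 top [0.5627 0.2926 0.0422]
scene 91 [[0.57, 0.275, 0.005], [0.595, 0.322, 0.044]]
 top [0.5797 0.304  0.0424]
181
0.17 0 
0.18 56 [ 0.5529 -0.2943  0.1828]
0.19 51 [ 0.5546 -0.2943  0.1887]
0.2 23 [ 0.548  -0.2929  0.2   ]
0.21 24 [ 0.5478 -0.293   0.2105]
0.22 27 [ 0.5476 -0.2931  0.22  ]
```

```bash
python3 -m pendant '[{"jaw":0,"linear":[-0.1,0.07,1],"twist":0},{"jaw":0,"linear":[0,0,1.5],"twist":0},{"jaw":0,"linear":[0,0,1],"twist":0},{"jaw":0,"linear":[0,0,1],"twist":0},{"jaw":0,"linear":[0,0,1],"twist":0},{"jaw":0,"linear":[0,0,0],"twist":0}]'|head -4
python3 -m pendant '[{"jaw":0,"linear":[0,0,1.5],"twist":0},{"jaw":0,"linear":[0,0,2],"twist":0},{"jaw":0,"linear":[0,0,2],"twist":0},{"jaw":0,"linear":[0,0,2],"twist":0},{"jaw":0,"linear":[0,0,1.3],"twist":0},{"jaw":0,"linear":[0,0,0.6],"twist":0},{"jaw":0,"linear":[0,0,0.3],"twist":0},{"jaw":0,"linear":[0,0,0.2],"twist":0},{"jaw":0,"linear":[0,0,0],"twist":0},{"jaw":0,"linear":[0,0,0],"twist":0}]'|head -4; python3 -c "
from h import *
to(.5476,-.2966,.1715)"
```

```text
time: 22.42
position: [0.5468, -0.2964, 0.2719]
tool_rot: [0.734, 0.679, -0.0, -0.003]
ft_force: [-0.3, -0.1, -0.9]
time: 23.25
position: [0.5485, -0.298, 0.1768]
tool_rot: [0.734, 0.679, 0.0, 0.001]
ft_force: [-0.3, -0.5, -1.4]
tcp [ 0.5485 -0.298   0.1768] headY -4.51 shift cm [ 0.13 -0.11  0.53] F [-0.3  -0.48 -1.45] t 23.25 w 0.018 gf 50.0
```

```bash
for i in 1 2; do python3 -m pendant '[{"jaw":0,"linear":[0,0,0.1],"twist":0},{"jaw":0,"linear":[0,0,0.1],"twist":0},{"jaw":0,"linear":[0,0,0],"twist":0},{"jaw":0,"linear":[0,0,0],"twist":0},{"jaw":0,"linear":[0,0,0],"twist":0}]'|head -4; done; python3 -c "
from h import *
to(.5476,-.2966,.1715)"
```

```text
time: 23.67
position: [0.548, -0.2975, 0.1739]
tool_rot: [0.734, 0.679, 0.0, 0.0]
ft_force: [0.7, -0.3, -1.5]
time: 24.08
position: [0.5479, -0.2976, 0.1717]
tool_rot: [0.734, 0.679, -0.0, -0.0]
ft_force: [0.7, -0.9, -2.0]
tcp [ 0.5479 -0.2976  0.1717] headY -4.52 shift cm [ 0.09 -0.04  0.02] F [ 0.66 -0.89 -1.99] t 24.08 w 0.0179 gf 50.0
```

```bash
python3 -m pendant '[{"jaw":0,"linear":[0.08,0,0.05],"twist":0},{"jaw":0,"linear":[0,0,0],"twist":0},{"jaw":0,"linear":[0,0,0],"twist":0},{"jaw":0,"linear":[0,0,0.05],"twist":0},{"jaw":0,"linear":[0,0,0],"twist":0},{"jaw":0,"linear":[0,0,0],"twist":0}]'|head -4;  python3 -c "
from h import *
for i in range(4):to(.5476,-.2966,.1715);cams.camera('side')"
```

```text
time: 24.58
position: [0.5482, -0.2969, 0.1714]
tool_rot: [0.734, 0.679, 0.0, 0.0]
ft_force: [-1.0, -0.2, 4.2]
tcp [ 0.5482 -0.2969  0.1714] headY -4.51 shift cm [ 0.03 -0.06 -0.01] F [-1.   -0.23  4.17] t 24.58 w 0.0177 gf 50.0
tcp [ 0.5482 -0.297   0.1714] headY -4.51 shift cm [ 0.03 -0.06 -0.01] F [-0.91  0.07  4.65] t 24.63 w 0.0173 gf 50.0
tcp [ 0.5482 -0.2969  0.1714] headY -4.51 shift cm [ 0.03 -0.06 -0.01] F [-1.86  0.    6.  ] t 24.68 w 0.0176 gf 50.0
tcp [ 0.5481 -0.2969  0.1714] headY -4.51 shift cm [ 0.03 -0.06 -0.01] F [-1.4   0.15  6.03] t 24.73 w 0.0178 gf 50.0
```

The collar rests on the fork (Fz up to +6 N). I release slowly and back off upwards.

```bash
python3 -m pendant '[{"jaw":0,"linear":[0,0,-0.05],"twist":0},{"jaw":0.35,"linear":[0,0,0],"twist":0},{"jaw":0.5,"linear":[0,0,0],"twist":0},{"jaw":0.8,"linear":[0,0,0],"twist":0},{"jaw":1,"linear":[0,0,0],"twist":0},{"jaw":1,"linear":[0,0,0],"twist":0},{"jaw":1,"linear":[0,0,0],"twist":0},{"jaw":1,"linear":[0,0,0],"twist":0},{"jaw":1,"linear":[0,0,0],"twist":0},{"jaw":1,"linear":[0,0,0],"twist":0},{"jaw":1,"linear":[0,0,0],"twist":0},{"jaw":1,"linear":[0,0,0],"twist":0}]'
python3 -m pendant '[{"jaw":1,"linear":[0,0,-1],"twist":0},{"jaw":1,"linear":[0,0,-2],"twist":0},{"jaw":1,"linear":[0,0,-3],"twist":0},{"jaw":1,"linear":[0,0,-3],"twist":0},{"jaw":1,"linear":[0,0,-2],"twist":0},{"jaw":1,"linear":[0,0,0],"twist":0},{"jaw":1,"linear":[0,0,0],"twist":0},{"jaw":1,"linear":[0,0,0],"twist":0},{"jaw":1,"linear":[0,0,0],"twist":0},{"jaw":1,"linear":[0,0,0],"twist":0}]'|head -4
python3 - <<'E'
from h import *
to(.5476,-.2966,.1715); orange()
c=cam("wrist"); P=cloud(c); hsv=cv2.cvtColor(c["color"],cv2.COLOR_BGR2HSV)
red=((hsv[...,0]<8)|(hsv[...,0]>172))&(hsv[...,1]>150)&(P[...,2]>.195)&(P[...,2]<.22)
t=P[red]; print(cv2.minAreaRect(t[:,:2].astype(np.float32)),np.median(t,0))
s=cam("side")["color"]
cv2.imwrite("pics/fin.png",cv2.resize(s[150:400,190:430],(576,600),interpolation=2))
E
```

```text
time: 25.78
position: [0.548, -0.2967, 0.1713]
tool_rot: [0.734, 0.679, 0.0, 0.0]
ft_force: [-0.9, -0.1, -0.1]
grip_width: 0.082
grip_force: 0.0
time: 26.62
position: [0.5473, -0.2962, 0.2795]
tool_rot: [0.734, 0.679, -0.0, -0.002]
ft_force: [0.3, -0.1, 0.1]
tcp [ 0.5473 -0.2962  0.2795] headY -4.52 shift cm [-0.06  0.07 10.8 ] F [ 0.29 -0.09  0.13] t 26.62 w 0.0866 gf 0.0
side 219 [[0.54, 0.268, 0.005], [0.59, 0.311, 0.045]]
 top [0.5608 0.2917 0.0421]
scene 83 [[0.571, 0.278, 0.007], [0.595, 0.323, 0.044]]
 top [0.5786 0.3053 0.042 ]
((0.5482370257377625, -0.29736223816871643), (0.018981413915753365, 0.017026657238602638), 85.35200500488281) [ 0.54841011 -0.29592234  0.20154348]
```

View pics/fin.png

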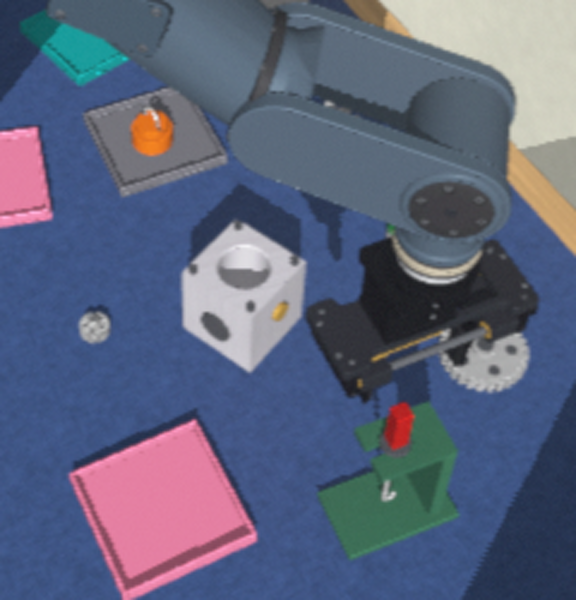

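The last picture shows the cartridge upright in the grey tray at (152,132), the hook hanging in its slot at (398,428), the block empty, and the gripper clear.

```bash
python3 -c "
from rig import robot
print(robot.hand_in())"
```

```text
the job is handed in; nothing more can be done
None
```

I drew the cartridge out and stood it upright in the grey tray, unhooked it, hung the hook back in its rack slot with the gripper clear, and handed the job in at about 27 s; no verdict was shown.

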